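# Find the tight spot in the oil chest's sliding lid

## Robot

A 6-joint arm with a two-finger parallel gripper is mounted at the origin on the work surface. World frame = base frame: x ahead of the robot, y to its left, z up, the work surface at z = 0. Lengths are in mm, angles in rad, forces in N, time in s.
With the tool pointing down it reaches from about 300 to 825 mm from the base axis. Payload 5.4 kg.
Tool frame: the origin (TCP) lies midway between the tips of the shut fingers; the grasp point (between the pads) lies 19 mm behind it (r.grip_point_offset is the z of the grasp point in the tool frame, in mm); z points along the fingers, y is the line along which they close (so a half turn about z gives the same grasp; the last joint's range is limited). The gripper opens to 92 mm and grips with 3 to 60 N. Pads are 20 mm wide; open, the fingers measure 128 mm over their backs; the gripper's body (75 mm by 189 mm) begins 69 mm behind the grasp point.
Start: joints at [-1.431, 0.158, 1.597, -0, 1.386, -0.21], TCP at [197.034, -540.17, 214.601] pointing down, gripper open.
Joint ranges: [-2.91, 2.91], [-0.94, 2.29], [0.18, 2.7], [-1.29, 4.43], [0.17, 2.64], [-3, 3]. Speed limits (rad/s): [2.57, 2.57, 3.14, 3.14, 3.14, 3.14].

## Interface

Orientations are given as a unit quaternion [x, y, z, w].
In Python, from cell import r gives the robot as it stands.
- The arm moves only by the tool send_rows, never from a script. Its argument "increments" is a list of rows, each a list of 3 entries, a list of its own where there are three numbers: the turn, a rotation vector about the world's x, y, z in degrees, then the shift along the world's x, y, z in mm, then the gripper's target within -1 to 1 (shut at 1, half-way at 0, fully open at -1). A call has 1 to 12 rows; each row is the pose to reach, as a shift and turn from the pose commanded when the call began; what a row does not reach only later rows make up. A row lasts 1/8 s, in which the tool goes at most 62.5 mm and 10.7 degrees, less where a joint would pass 70% of its speed; a pose out of reach is approached as far as the arm can. A call with a gripper value outside its range is refused whole. The fingers move at their own pace and stop on an object; "grip_force" is the grip in N (left out, the last holds). Time passes only in rows, so rows that repeat a pose let the fingers close. It gives the time, the measured TCP pose, the force, the opening and the grip force at its end, in the units of the state.
- r.read_state(): the state, without advancing time (a new reading comes with each control period).
- r.get_image(name): name is "scene" or "top" or "wrist"; returns a dict with "image" (400x640x3 uint8, red, green, blue), "fx", "fy", "cx", "cy" (pixels), "origin" and "attitude" of the camera in the world. Camera axes: x right, y up, looking along -z (the intrinsics and any distortion apply to the point x, -y, -z); pixel columns grow to the right and rows downward; lengths in mm; the calibration is good to about 2 mm. A picture is of the moment at which its call begins. There is no depth.
- r.close_job(): hands the job in; it is judged then, once.
Trained networks look in a picture, given as the dict that the camera call returned (one of the last four; its "shot" number tells which), for a name from the list of things; names that differ only in an ending like _2 or _b are one class to them, and where a whole thing is asked for, a point or a joint stands for the part that bears it (a point fixed in the world has none). Each returns a list of dicts, best first, with "conf" (0 to 1); they miss things now and then, are a little off and sometimes report something else, mostly with a low value. They report only what shows in the picture. A call takes as long as a camera call.
- r.outline_of(picture, query): "pixels" (400x640 bool, what is visible of it).
- r.mark_of(picture, query): "centre" ([x, y, z] in mm, in world coordinates, good to about 4 mm: a listed point, or the origin of a listed thing).
The state is a dict: "time": time; "joints": joint angles; "dq": joint speeds; "tau": joint torques, N m; "tcp_pos": TCP position; "orientation": TCP orientation; "wrist_force": force on the tool from outside, world axes, zero at the start; "wrist_torque": the same for the moment, N m; "opening": finger opening in mm; "finger_force": force on a finger pad.
Only numpy, scipy, OpenCV 4.12 (cv2) and the standard library are available. Lean on these libraries where they do the work, as an engineer would, in place of code of your own. Each camera call takes 0.05 s, during which the arm holds its last target. There are 200 camera calls.

## Task

The clear lid of the oil-bottle chest binds somewhere along its rails. Take its blue handle, slide it gently towards the red rider and on, the lid pushing the rider ahead of it, until you feel it bind at the tight spot; lean on it for a moment (about 8 N beyond the ordinary drag) without forcing it, then draw it back about 15 mm so that it stands free and let go. The rider, which only the lid may push, stays behind to mark the spot; leave the bottles and glassware around alone.

Things in the scene. Friction and masses are not known exactly. Their poses are not given: they have to be found in the camera images.
- chest: plywood chest of oil bottles, 420 mm (its y) x 170 mm (its x) x 103 mm high over its rails, open on top, fixed. Origin: centre of its underside, on the table. Its y is the sliding direction, along two aluminium rails on its long sides: the far rail at +x, the near rail at -x.
- lid: clear lid plate, white edges, 140 mm along the chest's y x 148 x 5 mm, running between the rails; cannot lift or turn. Origin: centre of its underside, 84 mm above the table; axes as the chest's. Starts near the chest's -y end, slides to +y (200 mm at most). Leading edge 70 mm to +y of the origin. Takes about 2 N to slide; stays where it is left.
- handle (a point): centre of the lid's blue handle, an upright block 50 mm (chest x) x 16 mm (chest y) x 42 mm high; this point is 110 mm above the table (handle from 89 to 131 mm). Grip it from above with the fingers closing along the chest's y, fingertips above 91 mm so that they clear the lid.
- rider: red plastic marker clip, 16 mm along chest y x 40 x 27 mm high, astride the near rail to +y of the lid, top 111 mm above the table. Origin in its face towards the lid, so lid edge to rider = its y in the lid's frame less 70 mm. The lid's edge pushes it (0.8 N more); it stays where last pushed, marking how far the lid went. The robot must not touch it.
- far_rail: the rail at the chest's +x side; origin at its middle. In its groove, unseen, is the tight spot: met with the lid's origin 15 mm to -y to 65 mm to +y of the chest's, always past the rider's start. It pushes back 2 N more per mm, springy, on top of 2 to 3 N of drag. Found when it pushes back over 4 N for 0.1 s; over 16 N damages the rail.
- amber_bottle: bystander: small brown bottle with black cap and white label, 32 mm across x 66 mm, loose, standing on the table close to the chest's +x side; origin at its underside
- orange_bottle: bystander: the same with an orange label, close to the chest's +x side
- balm_jar: bystander: low glass jar with metal cap, 48 mm across x 38 mm, loose, close to the chest's +x side; origin at its underside
- funnel: bystander: white funnel standing on its mouth, 110 mm across x 105 mm, loose, at the left of the table; origin at its underside
- beaker: bystander: glass beaker, 70 mm across x 85 mm, loose, at the right of the table; origin at its underside
- dropper_bottle: bystander: brown bottle with black cap, 40 mm across x 85 mm, loose, at the right of the table; origin at its underside

How it is judged (in metres and radians):
On the way:
1. the lid leans on the tight spot with more than 4 N (contact force between lid and far_rail above 4 N), for 0.1 s.
At the end, for the whole second after the job is handed in: the lid stands at rest, free of the tight spot, its leading edge 9 to 21 mm short of the rider, which stays at rest where the lid left it when it bound (y of rider in the frame of lid between 0.079 and 0.091 m and contact force between lid and far_rail below 0.3 N and linear speed of each of lid, rider below 0.005 m/s); the robot touches nothing.
It fails at once if the tight spot is forced with more than 16 N (contact force between lid and far_rail above 16 N).
It fails at once if the robot touches the rider (contact force between any of the arm, the fingers and rider above 0.3 N).
It fails at once if a bottle, the jar, the funnel or the beaker is moved more than 30 mm (distance of any of amber_bottle, orange_bottle, balm_jar, funnel, beaker, dropper_bottle from where it was at the start of the episode above 0.03 m).
It also fails if it takes over 45 s, if anything falls off the work surface, if the arm or the gripper's body presses on something with over 40 N, if the wrist force passes 120 N, or if a joint passes its speed limit or range.

## Working session

There is one attempt and no reset: what is moved stays moved. The work goes in short steps, Python scripts to look and compute and a tool call to move; the robot and the scene stay as the last step left them, time stands still between calls to the robot, and variables do not carry over. Pictures are saved under pics/ and viewed, at most 10 in all, crops included, and the job is handed in when it is done.

Besides the shell and the picture viewer there is one more tool, called after "Emit:" as name([rows], argument=value, ...), one row to a line, values as JSON. send_rows: Moves the arm, as the interface text tells. Its arguments: {"type":"object","properties":{"increments":{"type":"array","items":{"type":"array"}},"grip_force":{"type":"number"}},"required":["increments"]}

```bash
mkdir -p pics
cat > h.py <<'E'
import numpy as np, cv2
from cell import r
from scipy.spatial.transform import Rotation as R
def att(p):
    a=np.array(p["attitude"],float); return a if a.shape==(3,3) else R.from_quat(a).as_matrix()
def save(p,n): cv2.imwrite(f"pics/{n}.png",p["image"][:,:,::-1])
def ray(p,u,v):
    d=att(p)@np.array([(u-p["cx"])/p["fx"],-(v-p["cy"])/p["fy"],-1.]); return np.array(p["origin"],float),d/np.linalg.norm(d)
def proj(p,X):
    c=att(p).T@(np.array(X,float)-np.array(p["origin"],float)); return p["cx"]-p["fx"]*c[0]/c[2], p["cy"]+p["fy"]*c[1]/c[2]
def atz(p,u,v,z):
    o,d=ray(p,u,v); return o+d*(z-o[2])/d[2]
def tri(rs):
    A=sum(np.eye(3)-np.outer(d,d) for o,d in rs); b=sum((np.eye(3)-np.outer(d,d))@o for o,d in rs); return np.linalg.solve(A,b)
E
python3 - <<'E'
from h import *
np.set_printoptions(precision=1,suppress=True)
ps={}
for n in("scene","top"):
    p=ps[n]=r.get_image(n); save(p,n+"0"); print(n,[k for k in p],p["origin"],p["fx"])
    for q in("chest","lid","handle","rider","far_rail","amber_bottle","orange_bottle","balm_jar","funnel","beaker","dropper_bottle"):
        m=r.mark_of(p,q); print(q,[(np.array(x["centre"]),round(x["conf"],2)) for x in m[:2]])
s={}
for q in("handle","rider"):
    for n,p in ps.items():
        o=r.outline_of(p,q)
        if o: 
            v,u=np.nonzero(o[0]["pixels"]); print(q,n,o[0]["conf"],u.mean(),v.mean(),u.min(),u.max(),v.min(),v.max())
E
```

```text
scene ['image', 'fx', 'fy', 'cx', 'cy', 'origin', 'attitude', 'shot'] [1214.2 -137.5  961.8] 386.7006050893913
chest [(array([545.9,  22.4,  -2.2]), 0.55)]
lid [(array([554. , -56.2,  87.1]), 0.88)]
handle [(array([554.3, -59.3, 112. ]), 0.68)]
rider [(array([478.1,  49. ,  82.1]), 0.42), (array([547.6,  21.4,  -3.5]), 0.28)]
far_rail [(array([630.9,  26.6,  79.3]), 0.44)]
amber_bottle [(array([681.3, 113. ,   1.8]), 0.61)]
orange_bottle [(array([670.3,  -3.8,  -1.1]), 0.66)]
balm_jar [(array([684.3, -93. ,  -1.3]), 0.74)]
funnel [(array([557.4, 476.2,   7.5]), 0.97)]
beaker [(array([ 599.9, -451.3,    0.6]), 0.84)]
dropper_bottle [(array([ 477.3, -451.2,   -1.9]), 0.52)]
top ['image', 'fx', 'fy', 'cx', 'cy', 'origin', 'attitude', 'shot'] [ 474.3   -0.3 1273.4] 371.8758612855934
chest [(array([549.2,  21.6,  -1.6]), 0.72)]
lid [(array([550.7, -61.2,  81.3]), 0.84)]
handle [(array([552.5, -59.9, 112.7]), 0.95)]
rider [(array([475.5,  48.5,  84.3]), 0.62)]
far_rail []
amber_bottle [(array([677.2, 113.6,  -0.5]), 0.63)]
orange_bottle [(array([476.5,  46. ,  86.4]), 0.67), (array([672.9,  -2.7,   3.1]), 0.45)]
balm_jar [(array([681. , -95.7,  -3.6]), 0.55)]
funnel [(array([556.8, 477. ,   3.5]), 0.81), (array([476.2,  47.1,  81.9]), 0.46)]
beaker [(array([ 596.3, -453.8,   -0.6]), 0.78), (array([680.1, 112.7,  -2.5]), 0.64)]
dropper_bottle [(array([ 477.2, -450.4,    1.3]), 0.75), (array([ 594.6, -455.4,    1.3]), 0.44)]
handle scene 0.98 289.9234617308654 190.4942471235618 261 320 166 215
rider scene 0.54 320.2162162162162 157.82432432432432 316 324 151 165
rider top 0.39 313.3 245.92857142857142 311 316 240 252
```

Run:
```python
from h import *
a=cv2.imread("pics/top0.png"); b=cv2.imread("pics/scene0.png")
A=cv2.resize(a[150:350,220:420],None,fx=2.9,fy=2.9,interpolation=3)
cv2.imwrite("pics/t1.png",A)
cv2.imwrite("pics/s1.png",cv2.resize(b[90:270,210:440],None,fx=3.3,fy=3.3,interpolation=3))
```

```text
(no output)
```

View pics/t1.png

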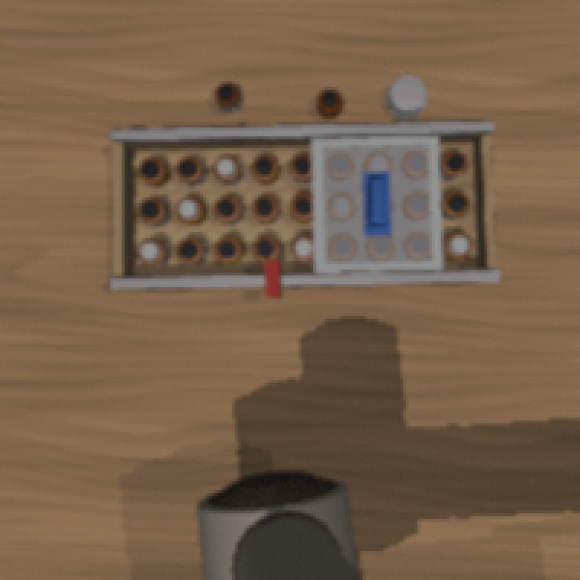

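View pics/s1.png

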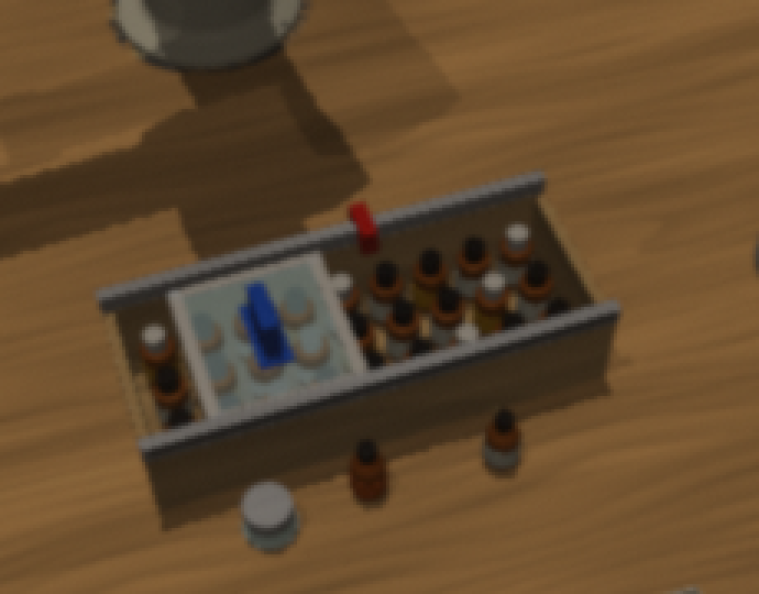

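The top view shows the blue handle at about (350,220) full-frame, with the lid around it. The rider is at (314,246), left (+y) of the lid, and the rails tilt about 1°. The scene view agrees. Next: chest yaw from the rail ends and the handle from two views.

```bash
cat >> h.py <<'E'
def mask(p,c):
    h=cv2.cvtColor(p["image"],cv2.COLOR_RGB2HSV); H,S,V=h[...,0],h[...,1],h[...,2]
    m=((H>105)&(H<130)&(S>140)&(V>50)) if c=="b" else (((H<5)|(H>174))&(S>190)&(V>90))
    n,l,st,ce=cv2.connectedComponentsWithStats(m.astype(np.uint8)); 
    return l==1+st[1:,4].argmax()
E
python3 - <<'E'
from h import *
np.set_printoptions(precision=1,suppress=True)
p=r.get_image("top"); s=r.get_image("scene")
f=lambda u,v:(220+u/2.9,150+v/2.9)
for a,b in (((112,133),(492,127)),((110,284),(498,276))):
    A=atz(p,*f(*a),103);B=atz(p,*f(*b),103); print(A,B,np.degrees(np.arctan2(-(A-B)[0],(A-B)[1])),np.linalg.norm(A-B),(A+B)/2)
for c in "br":
    rs=[];
    for n,q in(("top",p),("scene",s)):
        m=mask(q,c);v,u=np.nonzero(m);rs.append(ray(q,u.mean(),v.mean()));print(c,n,len(u),cv2.minAreaRect(np.c_[u,v].astype(np.float32)))
    print(tri(rs))
st=r.read_state();print(st)
w=r.get_image("wrist");print(w["origin"],att(w),w["fx"])
E
```

```text
[619.2 232.9 103. ] [ 635.4 -182.9  103. ] 2.223703631077343 416.09832360289255 [627.3  25.  103. ]
[454.9 227.4 103. ] [ 474.2 -190.   103. ] 2.652696638095097 417.8541063700652 [464.5  18.7 103. ]
b top 1074 ((628.0, 290.0), (50.0, 22.0), 90.0)
b scene 260 ((64.26923370361328, 283.34613037109375), (23.194494247436523, 16.000478744506836), 60.2551155090332)
[ 371.5 -993.8 -229.3]Traceback (most recent call last):
  File "<stdin>", line 10, in <module>
  File "h.py", line 19, in mask
    return l==1+st[1:,4].argmax()
                ~~~~~~~~~~~~~~~^^
ValueError: attempt to get argmax of an empty sequence
```

```bash
python3 - <<'E'
s=open("h.py").read()
s=s.replace('else (((H<5)|(H>174))&(S>190)&(V>90))\n','else (((H<7)|(H>172))&(S>170)&(V>70))\n    if near is not None:\n        z=np.zeros(m.shape,np.uint8);cv2.circle(z,tuple(int(x) for x in proj(p,near)),rad,1,-1);m&=z>0\n').replace('mask(p,c)','mask(p,c,near=None,rad=30)')
open("h.py","w").write(s)
E
python3 - <<'E'
from h import *
np.set_printoptions(precision=3,suppress=True)
p=r.get_image("top"); s=r.get_image("scene")
for c,X in (("b",(553,-60,110)),("r",(477,49,98))):
    rs=[];
    for n,q in(("top",p),("scene",s)):
        m=mask(q,c,X);v,u=np.nonzero(m);rs.append(ray(q,u.mean(),v.mean()));print(c,n,len(u),cv2.minAreaRect(np.c_[u,v].astype(np.float32)))
    print(tri(rs))
st=r.read_state();print({k:np.array(v) for k,v in st.items()})
w=r.get_image("wrist");print(w["origin"],att(w),w["fx"])
from scipy.spatial.transform import Rotation as R
print(R.from_quat(st["orientation"]).as_matrix())
E
```

```text
b top 153 ((349.5, 220.0), (20.0, 7.0), 90.0)
b scene 176 ((289.2551574707031, 188.3634033203125), (24.697757720947266, 9.405251502990723), 68.96248626708984)
[550.304 -59.302  96.609]
r top 33 ((313.5, 245.5), (11.0, 3.0), 90.0)
r scene 49 ((319.5, 156.50001525878906), (10.28591251373291, 4.919349670410156), 63.43495178222656)
[467.783  51.916 105.888]
{'time': array(1.6), 'joints': array([-1.431,  0.158,  1.597, -0.   ,  1.386, -0.21 ]), 'dq': array([-0.001,  0.   ,  0.001, -0.   ,  0.001,  0.001]), 'tau': array([  0.   , -38.557, -32.236,   0.07 ,   0.031,  -0.   ]), 'tcp_pos': array([ 197.029, -540.162,  214.599]), 'orientation': array([ 0.985,  0.174, -0.   , -0.   ]), 'wrist_force': array([ 0.112, -0.514,  0.259]), 'wrist_torque': array([ 0.055, -0.005,  0.02 ]), 'finger_force': array(0.), 'opening': array(91.977)}
[ 265.803 -515.112  384.631] [[ 0.343  0.906  0.249]
 [-0.939  0.331  0.091]
 [-0.    -0.265  0.964]] 299.9522230868102
[[ 0.939  0.343 -0.   ]
 [ 0.343 -0.939  0.   ]
 [-0.    -0.    -1.   ]]
```

Emit:
send_rows([
  [[0,0,-1],[15,20,5],-1],
  [[0,0,-3],[45,60,10],-1],
  [[0,0,-5],[80,108,15],-1],
  [[0,0,-7],[115,156,15],-1],
  [[0,0,-9],[150,204,15],-1],
  [[0,0,-11],[185,252,15],-1],
  [[0,0,-13],[220,300,15],-1],
  [[0,0,-15],[255,348,15],-1],
  [[0,0,-16],[290,396,15],-1],
  [[0,0,-17],[320,437,15],-1],
  [[0,0,-17.6],[344,465,15],-1],
  [[0,0,-17.6],[354,480,15],-1],
], grip_force=20)

```text
time: 3.15
tcp_pos: [551.7, -58.8, 229.5]
orientation: [1.0, 0.022, -0.0, -0.0]
wrist_force: [-0.4, 0.3, -0.4]
opening: 91.9
finger_force: 0.0
```

Run:
```python
from h import *
np.set_printoptions(precision=3,suppress=True)
w=r.get_image("wrist");save(w,"w1");st=r.read_state();print(st["time"],st["tcp_pos"],R.from_quat(st["orientation"]).as_matrix()[:2,:2],st["wrist_force"])
t=r.get_image("top");save(t,"top2")
for q in("handle","rider","lid"):
    m=r.mark_of(w,q); print(q,[(np.array(x["centre"]),round(x["conf"],2)) for x in m[:2]], proj(w,(551,-60,110)))
np.savez("w1.npz",**{k:np.array(v) for k,v in w.items()})
```

```text
3.2 [552.083 -57.831 229.462] [[ 0.999  0.045]
 [ 0.045 -0.999]] [-0.503  1.147 -0.768]
handle [(array([551.5, -59.2, 109. ]), 0.71)] (np.float64(320.5338552493543), np.float64(197.87231582063026))
rider [(array([680.2, 117.7,   0.5]), 0.59)] (np.float64(320.5338552493543), np.float64(197.87231582063026))
lid [(array([547.9, -60.3,  80.9]), 0.89)] (np.float64(320.5338552493543), np.float64(197.87231582063026))
```

View pics/w1.png

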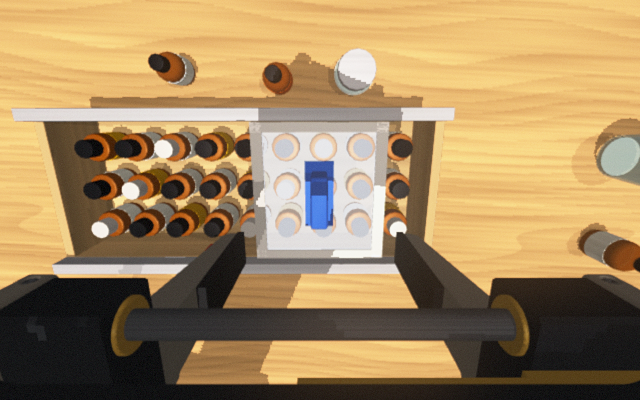

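The wrist view shows the handle at about (320,195), centred between the fingers. The rails are level in the picture, so the yaw is right. The rider is hidden behind a finger. Descending now.

Emit:
send_rows([
  [[0,0,0],[0.5,0.5,-10],-1],
  [[0,0,0],[0.5,0.5,-40],-0.5],
  [[0,0,0],[0.5,0.5,-80],-0.2],
  [[0,0,0],[0.5,0.5,-112],-0.2],
  [[0,0,0],[0.5,0.5,-126],-0.2],
  [[0,0,0],[0.5,0.5,-132],-0.2],
  [[0,0,0],[0.5,0.5,-132],-0.2],
])

```text
time: 4.28
tcp_pos: [552.0, -60.0, 98.3]
orientation: [1.0, 0.021, 0.001, 0.0]
wrist_force: [-1.0, 1.0, -0.3]
opening: 55.3
finger_force: 0.0
```

Run:
```python
from h import *
w=r.get_image("wrist");s=r.get_image("scene");save(w,"w2")
cv2.imwrite("pics/s2.png",cv2.resize(s["image"][90:270,210:440,::-1],None,fx=3.3,fy=3.3,interpolation=3))
v,u=np.nonzero(mask(w,"b",(551.5,-60,120),60));print(u.min(),u.max(),v.min(),v.max(),proj(w,(551.5,-60,131)))
for k in("handle","rider"):
  for q in(w,s):print(k,[(np.round(x["centre"],1),x["conf"]) for x in r.mark_of(q,k)[:2]])
print(r.read_state()["wrist_force"])
```

```text
293 339 201 308 (np.float64(318.84949248264627), np.float64(271.7639891722297))
handle [(array([554.6, -57.4, 106.5]), 0.74)]
handle [(array([ 6.021e+02, -4.509e+02,  2.000e-01]), 0.64)]
rider []
rider []
[-0.12507173  0.10894549  0.19894757]
```

View pics/s2.png

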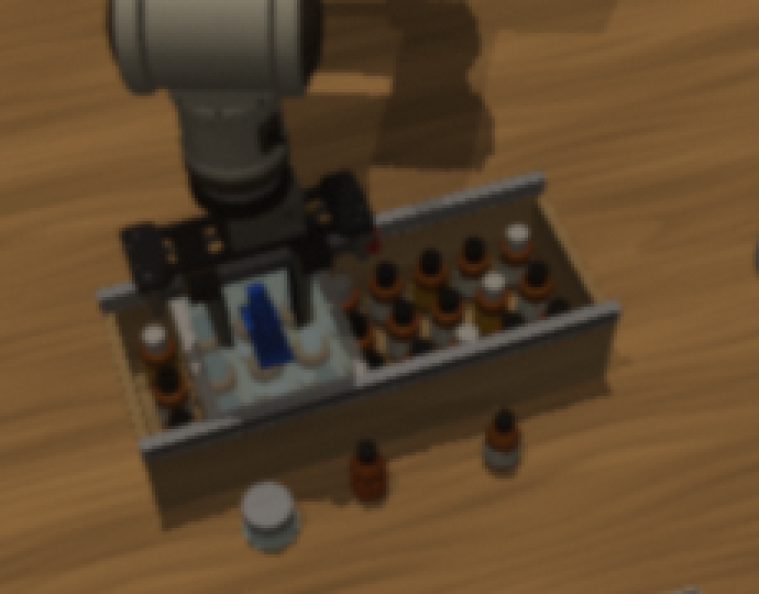

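The scene view shows both fingers straddling the blue handle near (262,320 in the crop), above the lid. The rider, at (374,240), is untouched. Closing.

Emit:
send_rows([
  [[0,0,0],[0,0,0],0.3],
  [[0,0,0],[0,0,0],0.6],
  [[0,0,0],[0,0,0],1],
  [[0,0,0],[0,0,0],1],
  [[0,0,0],[0,0,0],1],
  [[0,0,0],[0,0,0],1],
], grip_force=25)

```text
time: 5.32
tcp_pos: [551.5, -59.4, 97.6]
orientation: [1.0, 0.021, -0.0, -0.0]
wrist_force: [-0.5, 0.9, 0.9]
opening: 15.9
finger_force: 25.0
```

Emit:
send_rows([
  [[0,0,0],[-0.1,2,0],1],
  [[0,0,0],[-0.3,6,0],1],
  [[0,0,0],[-0.5,11,0],1],
  [[0,0,0],[-0.7,16,0],1],
  [[0,0,0],[-0.9,21,0],1],
  [[0,0,0],[-1.1,25,0],1],
  [[0,0,0],[-1.3,29,0],1],
  [[0,0,0],[-1.4,33,0],1],
  [[0,0,0],[-1.6,37,0],1],
  [[0,0,0],[-1.8,41,0],1],
  [[0,0,0],[-1.9,44,0],1],
  [[0,0,0],[-1.9,45,0],1],
])

```text
time: 6.82
tcp_pos: [549.5, -14.6, 97.6]
orientation: [1.0, 0.021, -0.0, 0.0]
wrist_force: [-2.0, -2.9, 0.3]
opening: 15.5
finger_force: 25.0
```

Run:
```python
from h import *
st=r.read_state();print(st["time"],st["tcp_pos"],st["wrist_force"],st["wrist_torque"])
t=r.get_image("top")
cv2.imwrite("pics/t3.png",cv2.resize(t["image"][150:300,220:420,::-1],None,fx=3.5,fy=3.5,interpolation=3))
```

```text
6.825 [549.46004356 -14.55209817  97.57517668] [-1.99844818 -2.93128558  0.27118052] [-0.4754671   0.24239357  0.1442574 ]
```

View pics/t3.png

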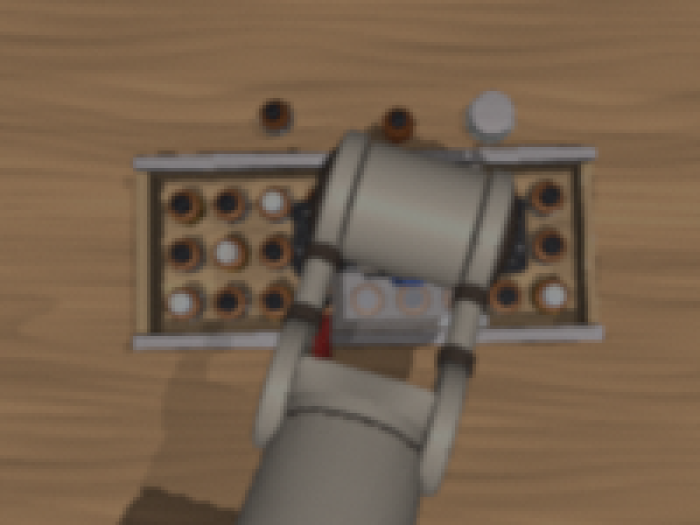

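The top view shows the lid following the gripper and its edge against the rider at (323,335). The drag of about 3 N matches lid plus rider. Continuing.

Emit:
send_rows([
  [[0,0,0],[-0.3,2,0],1],
  [[0,0,0],[-0.5,5,0],1],
  [[0,0,0],[-0.7,8,0],1],
  [[0,0,0],[-0.9,11,0],1],
  [[0,0,0],[-1.1,14,0],1],
  [[0,0,0],[-1.1,15,0],1],
  [[0,0,0],[-1.1,15,0],1],
])

```text
time: 7.75
tcp_pos: [548.7, 0.7, 97.6]
orientation: [1.0, 0.021, 0.0, -0.0]
wrist_force: [2.3, -1.1, -3.0]
opening: 15.7
finger_force: 25.0
```

Emit:
send_rows([
  [[0,0,0],[0.1,1.5,0],1],
  [[0,0,0],[0,3,0],1],
  [[0,0,0],[0,4.5,0],1],
  [[0,0,0],[0,5,0],1],
])

```text
time: 8.25
tcp_pos: [548.5, 5.4, 97.6]
orientation: [1.0, 0.021, -0.0, 0.0]
wrist_force: [1.4, -3.8, -3.0]
opening: 15.7
finger_force: 25.0
```

Run:
```python
from h import *
for i in range(5):
    st=r.read_state();print(st["time"],np.round(st["tcp_pos"],2),np.round(st["wrist_force"],2)); r.get_image("top")
```

```text
8.25 [548.49   5.41  97.59] [ 1.42 -3.82 -3.02]
8.3 [548.47   5.47  97.55] [ 1.76 -2.74 -3.32]
8.35 [548.48   5.48  97.58] [ 2.4  -2.14 -3.38]
8.4 [548.48   5.45  97.58] [ 2.34 -0.63 -3.38]
8.45 [548.51   5.45  97.6 ] [ 1.48 -2.09 -3.55]
```

Emit:
send_rows([
  [[0,0,0],[-0.1,1.5,0],1],
  [[0,0,0],[-0.2,3,0],1],
  [[0,0,0],[-0.3,4.5,0],1],
  [[0,0,0],[-0.3,5,0],1],
])

```text
time: 9.0
tcp_pos: [548.3, 10.4, 97.6]
orientation: [1.0, 0.021, 0.0, 0.0]
wrist_force: [2.1, -2.5, -3.4]
opening: 16.1
finger_force: 25.0
```

Emit:
send_rows([
  [[0,0,0],[-0.1,1.5,0],1],
  [[0,0,0],[-0.2,3,0],1],
  [[0,0,0],[-0.3,4.5,0],1],
  [[0,0,0],[-0.3,5,0],1],
])

```text
time: 9.5
tcp_pos: [548.0, 15.5, 97.6]
orientation: [1.0, 0.021, 0.0, -0.0]
wrist_force: [2.9, -2.4, -4.4]
opening: 15.4
finger_force: 25.0
```

Emit:
send_rows([
  [[0,0,0],[-0.1,1.5,0],1],
  [[0,0,0],[-0.2,3,0],1],
  [[0,0,0],[-0.3,4.5,0],1],
  [[0,0,0],[-0.3,5,0],1],
])

```text
time: 10.0
tcp_pos: [547.8, 20.4, 97.6]
orientation: [1.0, 0.021, 0.0, -0.0]
wrist_force: [5.0, -2.8, -6.4]
opening: 15.8
finger_force: 25.0
```

Emit:
send_rows([
  [[0,0,0],[0.2,1.5,-0.1],1],
  [[0,0,0],[0.2,3,-0.2],1],
  [[0,0,0],[0.2,4.5,-0.2],1],
  [[0,0,0],[0.2,5,-0.2],1],
])

```text
time: 10.5
tcp_pos: [547.6, 24.2, 97.6]
orientation: [1.0, 0.021, -0.0, 0.001]
wrist_force: [1.8, -8.1, -2.7]
opening: 15.8
finger_force: 25.0
```

Run:
```python
from h import *
for i in range(5):
    st=r.read_state();print(st["time"],np.round(st["tcp_pos"],2),np.round(st["wrist_force"],2)); r.get_image("top")
```

```text
10.5 [547.6   24.23  97.59] [ 1.79 -8.06 -2.69]
10.55 [547.6   24.25  97.58] [-0.18 -7.93 -3.45]
10.6 [547.6   24.25  97.58] [ 0.07 -6.92 -2.97]
10.65 [547.62  24.24  97.6 ] [ 0.7  -6.65 -2.75]
10.7 [547.6   24.25  97.58] [ 1.42 -6.64 -2.97]
```

Binding is felt: about 7 N against roughly 2.8 N of drag. Leaning a little further.

Emit:
send_rows([
  [[0,0,0],[0,0.6,0],1],
  [[0,0,0],[0,1.2,0],1],
  [[0,0,0],[0,1.8,0],1],
  [[0,0,0],[0,2.2,0],1],
  [[0,0,0],[0,2.2,0],1],
  [[0,0,0],[0,2.2,0],1],
])

```text
time: 11.5
tcp_pos: [547.5, 25.7, 97.6]
orientation: [1.0, 0.021, -0.001, 0.002]
wrist_force: [0.9, -9.8, -2.5]
opening: 15.9
finger_force: 25.0
```

Run:
```python
from h import *
for i in range(6):
    st=r.read_state();print(st["time"],np.round(st["tcp_pos"],2),np.round(st["wrist_force"],2),st["opening"]); r.get_image("top")
```

```text
11.5 [547.54  25.67  97.6 ] [ 0.9  -9.83 -2.51] 15.929659904491245
11.55 [547.55  25.65  97.58] [ -0.13 -10.59  -2.12] 16.191826795388376
11.6 [547.54  25.67  97.6 ] [ 2.02 -9.33 -2.76] 15.926589973738393
11.65 [547.56  25.64  97.59] [  0.28 -10.75  -2.43] 15.979805003819934
11.7 [547.55  25.65  97.59] [  0.51 -10.93  -2.74] 16.01867309878068
11.75 [547.56  25.65  97.59] [  0.82 -10.22  -2.2 ] 15.929799526759037
```

Emit:
send_rows([
  [[0,0,0],[0,-1.5,0],1],
  [[0,0,0],[0.1,-4,0],1],
  [[0,0,0],[0.3,-7,0],1],
  [[0,0,0],[0.4,-10,0],1],
  [[0,0,0],[0.5,-13,0],1],
  [[0,0,0],[0.6,-15.5,0],1],
  [[0,0,0],[0.7,-17,0],1],
  [[0,0,0],[0.7,-17.2,0],1],
  [[0,0,0],[0.7,-17.2,0],1],
])

```text
time: 12.92
tcp_pos: [548.3, 10.3, 97.5]
orientation: [1.0, 0.021, -0.0, 0.0]
wrist_force: [-4.2, 1.7, 4.6]
opening: 15.8
finger_force: 25.0
```

Run:
```python
from h import *
st=r.read_state();print(st["time"],np.round(st["tcp_pos"],2),np.round(st["wrist_force"],2),st["opening"]); w=r.get_image("wrist");save(w,"w4")
```

```text
12.925 [548.35  10.27  97.54] [-4.16  1.65  4.56] 15.760053136970178
```

View pics/w4.png

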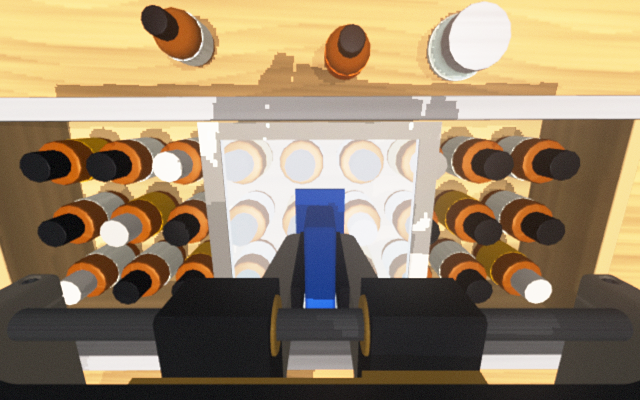

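The wrist view shows the lid drawn back and the handle at (320,240) still square between the fingers. TCP retreat is 15.4 mm. Releasing and lifting.

Emit:
send_rows([
  [[0,0,0],[0,0,0],0.5],
  [[0,0,0],[0,0,0],0],
  [[0,0,0],[0,0,0],-0.2],
  [[0,0,0],[0,0,0],-0.2],
  [[0,0,0],[0,0,10],-0.2],
  [[0,0,0],[0,0,30],-0.2],
  [[0,0,0],[0,0,60],-0.2],
  [[0,0,0],[0,-10,90],-0.2],
  [[0,0,0],[0,-40,120],-0.2],
  [[0,0,0],[0,-80,130],-0.2],
  [[0,0,0],[0,-120,130],-0.2],
  [[0,0,0],[0,-140,130],-0.2],
])

```text
time: 14.48
tcp_pos: [548.6, -131.4, 228.2]
orientation: [1.0, 0.02, 0.001, 0.0]
wrist_force: [-0.6, 0.7, 0.2]
opening: 55.0
finger_force: 0.0
```

Emit:
send_rows([
  [[0,0,0],[0,-40,0],-0.2],
  [[0,0,0],[0,-80,0],-0.2],
  [[0,0,0],[0,-100,0],-0.2],
  [[0,0,0],[0,-100,0],-0.2],
])

```text
time: 14.98
tcp_pos: [548.5, -229.9, 227.2]
orientation: [1.0, 0.021, -0.0, -0.0]
wrist_force: [-0.3, 0.5, -0.3]
opening: 55.5
finger_force: 0.0
```

Run:
```python
from h import *
np.set_printoptions(precision=1,suppress=True)
st=r.read_state();print(st["time"],np.round(st["tcp_pos"],2),np.round(st["wrist_force"],2))
t=r.get_image("top");s=r.get_image("scene")
for q in("lid","handle","rider"):
  for p in(t,s): print(q,[(np.array(x["centre"]),round(x["conf"],2)) for x in r.mark_of(p,q)[:2]])
cv2.imwrite("pics/t5.png",cv2.resize(t["image"][170:270,240:400,::-1],None,fx=5,fy=5,interpolation=3))
```

```text
14.975 [ 548.5 -229.9  227.2] [-0.3  0.5 -0.3]
lid [(array([547.3,   9.6,  81.4]), 0.78), (array([474.3,  94.5,  82.6]), 0.66)]
lid [(array([550.6,  13.6,  82.8]), 0.86)]
handle [(array([551.2,   9.3, 111.1]), 0.93)]
handle [(array([549.7,  13.2, 113.8]), 0.6), (array([686.6, -92.9,   1.3]), 0.4)]
rider [(array([472.4,  90.4,  83.1]), 0.38)]
rider [(array([476.1,  92.3,  80.8]), 0.63)]
```

View pics/t5.png

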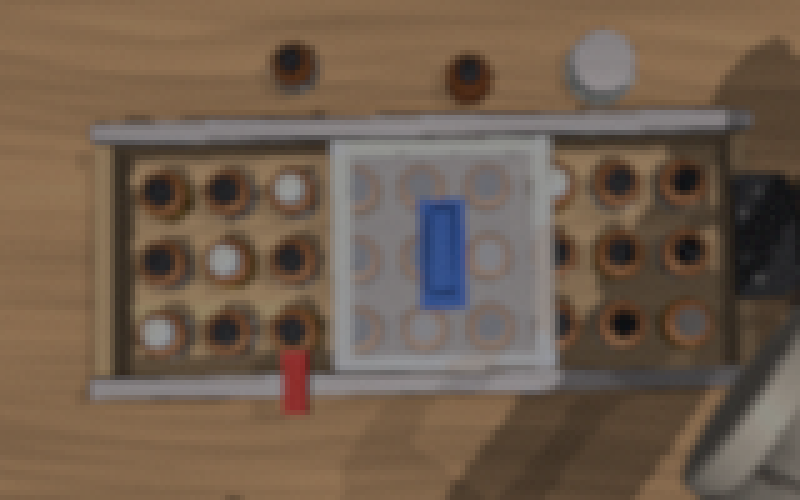

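The top view shows the rider's lid-side face at 308 px and the lid edge at 333 px, a gap of about 16 mm. The networks put the rider about 84 mm along y in the lid's frame. The gripper is clear, so I'm handing in.

```bash
python3 -c "
from cell import r
print(r.close_job())"
```

```text
the job is handed in; nothing more can be done
None
```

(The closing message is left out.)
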